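Put the washed flask neck-down on the drying post

TASK

Take the washed metal flask from its wooden cradle, turn it neck-down over the leaning steel drying post and press it on along the post, so that its mouth pushes the stiff orange stop ring from its raised place fully home at the foot of the post. Do not ram it, leave it there upside-down by itself, and leave the multimeter, the two battery cells and the blue tin where they are.

Things in the scene. Friction and masses are not known exactly. Their poses are not given: they have to be found in the camera images.
- flask: bare aluminium bottle-shaped flask with a blue band, 140 mm long, about 0.22 kg (+-1/3), centre of mass about 57 mm from the closed end. Origin: centre of the closed flat end; own +z runs along its axis to the mouth. Round body 56 mm in diameter for 84 mm, shoulder, then a neck 39 mm in diameter from 108 to 140 mm; bore 31 mm. It starts lying level in the cradle, axis 62 mm above the bench
- flask_mouth (a point): centre of the flask's mouth, the open end of the neck, on its axis 140 mm from the closed end. At the start it faces away from the robot, within about 40 degrees to either side
- flask_grip (a point): point on the flask's axis 32 mm from the closed end, good for a grasp across the 56 mm diameter; the sides are free from 16 to 56 mm. One grasp can do: fingertips leaning 45 degrees towards the mouth at the pick (gripper over the closed end), then again about 45 degrees off the post at the placing, from any side
- cradle: fixed green-painted wooden cradle, base plate 100 x 48 x 12 mm, with two V-shaped saddles 52 mm apart (each 8 mm thick, 57 mm wide) that reach 45 mm up. Origin: centre of its underside on the bench; own +x points along the flask towards the mouth. The flask's closed end starts 36 mm behind the origin along x
- stand: fixed drying stand: light wooden foot 100 x 100 x 20 mm with one steel post that leans 10 degrees from vertical, towards the foot's own -x. Origin: centre of the foot's underside; z up
- post: the stand's steel post, 26 mm in diameter, 76 mm long above a dark steel flange of 48 mm diameter, its top 18 mm tapering to 8 mm. Origin: centre of the flange's upper face, 26 mm above the bench; own +z runs up along the leaning post. At the start its top leans towards the robot, within about 40 degrees to either side
- post_tip (a point): top end of the drying post, on its axis, 76 mm along it from the flange
- seat (a point): point on the post's axis 10 mm from the flange, where the centre of the flask's mouth lies when it is fully home (the line from here to post_tip gives the post's lean)
- ring (a joint): orange plastic stop ring around the post, outer diameter 46 mm, 10 mm thick; slides along it with stiff friction of about 12 N (plus about 1 N per 12 mm/s), stays where it is left, no spring. Value = how far it is pushed down (m): at 0 its upper face is 45 mm from the flange, at 0.035 (home) it lies on the flange, upper face at 10 mm. It starts between 0 and 0.012
- meter: yellow multimeter lying on the bench, 180 x 86 x 50 mm; origin: centre of its underside; long axis along its x. Leave alone
- cell_a: blue and silver battery cell standing on the bench, 33 mm diameter, 60 mm tall; origin: centre of its underside. Leave alone
- cell_b: a second battery cell like the first. Leave alone
- tin: blue tin standing on the bench, 84 mm diameter, 95 mm tall; origin: centre of its underside. Leave alone
There are look-alikes about, which are no part of the job. What is meant by the stand is not purple, red or yellow, and is the larger of those in its own colour.

How it is judged (in metres and radians):
On the way:
1. the post has entered the flask's mouth by 5 mm or more, flask neck-down, while the ring is still up (pushed down less than 20 mm) (angle between the z axis of flask and the z axis of post, either way round below 0.26 rad and angle between flask's own z axis and vertical above 2.5 rad and z of flask_mouth in the frame of post below 0.071 m and distance between flask_mouth and seat below 0.063 m and value of joint ring below 0.02 m), for 0.04 s.
At the end, for the whole second after the job is handed in: the flask is neck-down on the post, in line with it within 7 degrees, the centre of its mouth within 6 mm of the seat, the ring pushed down at least 32 of its 35 mm, and the flask at rest (angle between the z axis of flask and the z axis of post, either way round below 0.13 rad and angle between flask's own z axis and vertical above 2.7 rad and distance between flask_mouth and seat below 0.006 m and value of joint ring above 0.032 m and linear speed of flask below 0.02 m/s); the robot touches nothing.
It fails at once if the flask is rammed: it presses on the stand or its ring with more than 60 N (contact force between flask and stand above 60 N).
It fails at once if the meter is moved by more than 20 mm (distance of meter from where it was at the start of the episode above 0.02 m).
It fails at once if the cell a is moved by more than 20 mm (distance of cell_a from where it was at the start of the episode above 0.02 m).
It fails at once if the cell b is moved by more than 20 mm (distance of cell_b from where it was at the start of the episode above 0.02 m).
It fails at once if the tin is moved by more than 20 mm (distance of tin from where it was at the start of the episode above 0.02 m).
It also fails if it takes over 51 s, if anything falls off the work surface, if the arm or the gripper's body presses on something with over 40 N, if the wrist force passes 120 N, or if a joint passes its speed limit or range.

ROBOT

A 6-joint arm with a two-finger parallel gripper is mounted at the origin on the work surface. World frame = base frame: x ahead of the robot, y to its left, z up, the work surface at z = 0. Lengths are in mm, angles in rad, forces in N, time in s.
With the tool pointing down it reaches from about 275 to 1000 mm from the base axis. Payload 8.4 kg.
Tool frame: the origin (TCP) lies midway between the tips of the shut fingers; the grasp point (between the pads) lies 19 mm behind it; z points along the fingers, y is the line along which they close (so a half turn about z gives the same grasp; the last joint's range is limited). The gripper opens to 85 mm and grips with 20 to 120 N. Pads are 22 mm wide; open, the fingers measure 114 mm over their backs; the gripper's body (76 mm by 85 mm) begins 54 mm behind the grasp point. The pads swing forward as they close: fully open they stand 13 mm farther back than shut.
Start: joints at [1.16, 0.353, 1.633, -0, 1.155, -0.002], TCP at [248.442, 573.502, 231.281] pointing down, gripper open.
Joint ranges: [-2.63, 2.63], [-0.92, 2.1], [0.06, 2.66], [-1.3, 4.44], [0, 2.69], [-3.02, 3.02]. Speed limits (rad/s): [2.22, 2.22, 2.79, 3.14, 3.14, 3.14].

INTERFACE

Orientations are given as [roll, pitch, yaw] about the fixed x, y, z axes, in that order (R = Rz(yaw) Ry(pitch) Rx(roll)).
In Python, from rig import r, cams gives the robot as it stands. The module is installed in compiled form; this text tells all that it offers.
- The arm moves only by the tool send_rows, never from a script. Its argument "targets" is one flat list of numbers, 7 for each row, row after row: the shift along the tool's x, y, z in m, then the turn, a rotation vector about the tool's x, y, z in rad, then the opening, from -1 (shut) to 1 (fully open). In form: [tx, ty, tz, wx, wy, wz, fingers, tx, ty, tz, wx, wy, wz, fingers, ...]. A call has 1 to 12 rows; each row is the pose to reach, as a shift and turn from the pose commanded when the call began, along the tool's axes at that moment; what a row does not reach only later rows make up. A row lasts 1/12 s, in which the tool goes at most 41.7 mm and 7.16 degrees, less where a joint would pass 70% of its speed; a pose out of reach is approached as far as the arm can. A call with a gripper value outside its range is refused whole. The fingers move at their own pace and stop on an object; "grip_force" is the grip in N (left out, the last holds). Time passes only in rows, so rows that repeat a pose let the fingers close. It gives the time, the measured TCP pose, the force, the opening and the grip force at its end, in the units of the state.
- r.sense(): the state, without advancing time (a new reading comes with each control period).
- cams.grab_frame(name): name is "scene" or "side" or "wrist"; returns a dict with "color" (480x640x3 uint8, blue, green, red), "fx", "fy", "cx", "cy" (pixels), "xyz" and "attitude" of the camera in the world. Camera axes: x right, y down, z forward; pixel columns grow to the right and rows downward; lengths in mm; the calibration is good to about 2 mm. The wrist camera is an equidistant fisheye: a pixel r from the principal point sees the ray r / f radians off the axis. A picture is of the moment at which its call begins. There is no depth.
- r.sign_off(): hands the job in; it is judged then, once.
The state is a dict: "clock": time; "qpos": joint angles; "qvel": joint speeds; "joint_efforts": joint torques, N m; "eef_pos": TCP position; "tcp_rot": TCP orientation; "contact_force": force on the tool from outside, world axes, zero at the start; "wrist_torque": the same for the moment, N m; "opening": opening from 0.0 (shut) to 1.0 (fully open); "grasp_force": force on a finger pad.
Only numpy, scipy, OpenCV 4.12 (cv2) and the standard library are available. Lean on these libraries where they do the work, as an engineer would, in place of code of your own. Each camera call takes 0.05 s, during which the arm holds its last target. There are 200 camera calls.

## Working session

There is one attempt and no reset: what is moved stays moved. The work goes in short steps, Python scripts to look and compute and a tool call to move; the robot and the scene stay as the last step left them, time stands still between calls to the robot, and variables do not carry over. Pictures are saved under pics/ and viewed, at most 10 in all, crops included, and the job is handed in when it is done.

Besides the shell and the picture viewer there is one more tool, called after "Emit:" by a JSON object that holds its "api" and its "payload", one argument or row to a line. send_rows: Moves the arm, as the interface text tells. Its arguments: {"type":"object","properties":{"targets":{"type":"array"},"grip_force":{"type":"number"}},"required":["targets"]}

```bash
mkdir -p pics; ls
python3 - <<'E'
from rig import r,cams
import cv2
for n in("scene","side"):
    f=cams.grab_frame(n); cv2.imwrite(f"pics/{n}0.png",f["color"]); print(n,{k:v for k,v in f.items() if k!="color"})
print(r.sense())
E
```

```text
pics
scene {'fx': 562.9952428865564, 'fy': 562.9952428865564, 'cx': 320.3327878584052, 'cy': 239.03791519922606, 'xyz': array([ 989.69388011,  552.03007106, 1011.548028  ]), 'attitude': array([-2.56414658,  0.00523985,  2.50115282])}
side {'fx': 520.4909170404511, 'fy': 520.4909170404511, 'cx': 319.72027801951367, 'cy': 236.61655793741713, 'xyz': array([ 547.82487689, -743.74678285,  572.31813122]), 'attitude': array([-2.09400263,  0.00827581, -0.08922029])}
{'clock': 0.1, 'qpos': array([ 1.15960478e+00,  3.53566507e-01,  1.63402825e+00,  1.13788912e-05,
        1.15519473e+00, -2.34430332e-03]), 'qvel': array([-9.12965022e-04, -8.65845989e-04, -5.28507424e-04,  3.53279375e-05,
        5.64578736e-05,  1.51246971e-03]), 'joint_efforts': array([-7.91835419e-05, -6.06360626e+01, -3.42819607e+01, -1.70460271e-04,
        3.79541700e-03, -5.11718838e-05]), 'eef_pos': array([248.27238646, 573.13036743, 230.65797105]), 'tcp_rot': array([-3.14039585e+00, -1.32104501e-05,  2.73274080e+00]), 'contact_force': array([0.01753947, 0.32312752, 0.05433112]), 'wrist_torque': array([-0.00260995, -0.00646563, -0.06481169]), 'grasp_force': 0.0, 'opening': 1.0000754742573534}
```

View pics/scene0.png

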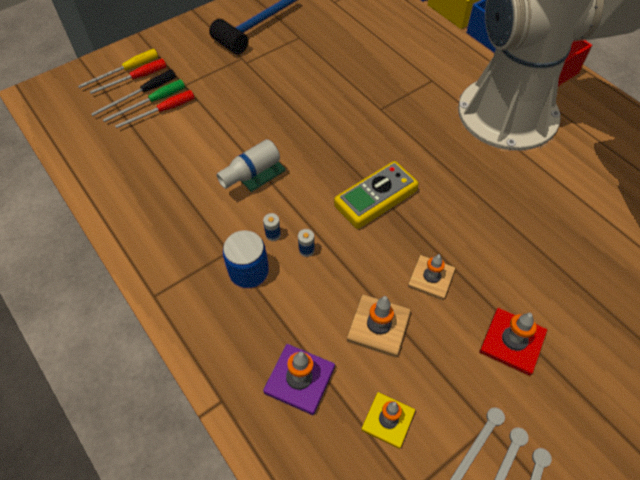

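View pics/side0.png

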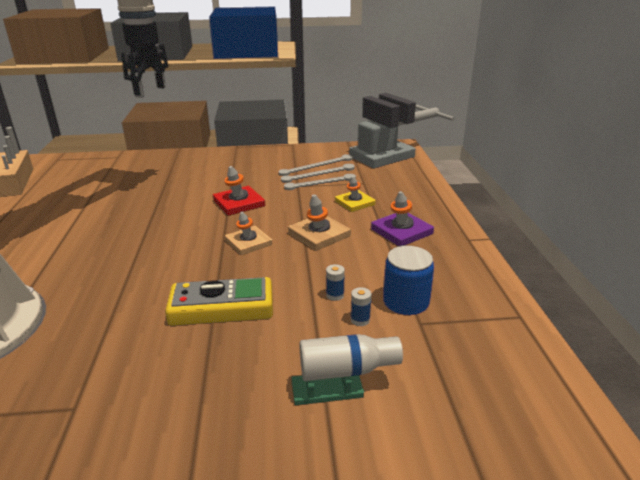

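Candidates for the stand in the scene view: wood (380,322), small wood (433,275), purple (300,378), red (515,340), yellow (389,418). The large light-wood one at (380,322) (side view (319,229)) fits, being neither purple, red nor yellow and the larger of its colour. I'll confirm it in an enlarged crop, together with the flask.

Run:
```python
import cv2,numpy as np
a=cv2.imread("pics/scene0.png");b=cv2.imread("pics/side0.png")
def c(im,x,y,w,h): return cv2.resize(im[y:y+h,x:x+w],(400,300),interpolation=cv2.INTER_CUBIC)
# stand 80x60 (x5); flask 80x60; side 80x60 ; side flask 120x90
o=np.vstack([np.hstack([c(a,340,290,80,60),c(a,210,135,80,60)]),np.hstack([c(b,280,188,80,60),c(b,285,320,120,90)])])
cv2.imwrite("pics/crop1.png",o)
```

```text
(no output)
```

View pics/crop1.png

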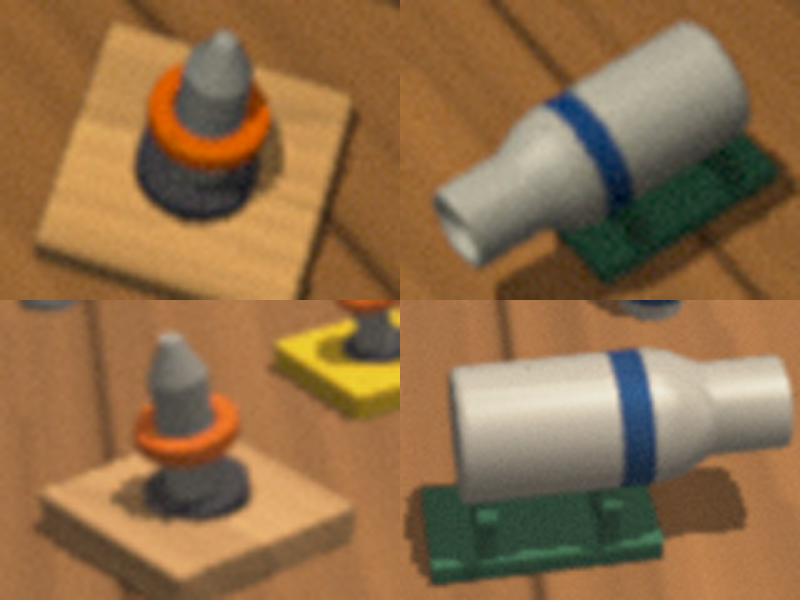

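Confirmed: the large wood foot with steel post and raised ring, top leaning; the flask lies in its cradle with its mouth away. Next I fit silhouette models in both views.

```bash
cat > h.py <<'E'
import numpy as np,cv2
from scipy.spatial.transform import Rotation as R
from scipy.optimize import minimize
def proj(f,P):
    p=(np.atleast_2d(P)-f["xyz"])@R.from_euler("xyz",f["attitude"]).as_matrix()
    return np.c_[f["fx"]*p[:,0]/p[:,2]+f["cx"],f["fy"]*p[:,1]/p[:,2]+f["cy"]]
T=np.linspace(0,2*np.pi,40)
def rev(o,a,prof):  # circles of a surface of revolution
    a=a/np.linalg.norm(a);u=np.cross(a,[.3,.5,.81]);u/=np.linalg.norm(u);v=np.cross(a,u)
    return [o+a*z+rr*(np.cos(T)[:,None]*u+np.sin(T)[:,None]*v) for z,rr in prof]
S=4
def fill(m,f,cs,box,col=1):  # hull of successive circles
    for c0,c1 in zip(cs[:-1],cs[1:]):
        q=(proj(f,np.r_[c0,c1])-box[:2]+.5)*S-.5
        cv2.fillConvexPoly(m,cv2.convexHull(np.float32(q*16)).astype(np.int32),int(col),shift=4)
    return m
def crop(im,box): 
    x,y,w,h=box; return cv2.resize(im[y:y+h,x:x+w],None,fx=S,fy=S,interpolation=cv2.INTER_CUBIC)
FL=[(0,28),(84,28),(108,19.5),(140,19.5)]
def flask(p):
    a=np.array([np.cos(p[2]),np.sin(p[2]),0]);return rev(np.array([p[0],p[1],62.]),a,FL)
def lean(az,t=np.radians(10)): return np.array([np.sin(t)*np.cos(az),np.sin(t)*np.sin(az),np.cos(t)])
E
cat > fit.py <<'E'
from h import *
from rig import r,cams
fs=[cams.grab_frame(n) for n in("scene","side")]
def ray(f,u,v,z):
    d=R.from_euler("xyz",f["attitude"]).as_matrix()@[(u-f["cx"])/f["fx"],(v-f["cy"])/f["fy"],1]
    return f["xyz"]+d*(z-f["xyz"][2])/d[2]
print("flask mouth",ray(fs[0],221.4,181.6,62),ray(fs[1],401.5,351,62))
print("tip",ray(fs[0],385.2,296.6,101),ray(fs[1],314,195.4,101))
for uv in((361.6,294.4),(411,309),(400,349.4),(347.6,340)): print("foot sc",ray(fs[0],*uv,20))
for uv in((288,228),(351,231),(316,243)): print("foot si",ray(fs[1],*uv,20))
print("flange",ray(fs[0],379.5,325.5,26))
for n,uv in dict(tin=(248,280),a=(306,250),b=(272,235)).items(): print(n,ray(fs[0],*uv,0 if n!="tin" else 0))
for uv in((335,200),(418,180),(362,226),(393,163)): print("meter top",ray(fs[0],*uv,50))
bf=[(200,125,95,75),(285,318,135,85)]; bs=[(355,285,45,55),(300,185,45,55)]
def masks(f,box):
    c=crop(f["color"],box); h=cv2.cvtColor(c,cv2.COLOR_BGR2HSV); H,s,v=cv2.split(h)
    return h,H,s,v
mf=[];ms=[]
for f,b in zip(fs,bf):
    h,H,s,v=masks(f,b); m=((s<75)&(v>70))|((H>100)&(H<130)&(s>90)&(v>50))
    m=cv2.morphologyEx(m.astype(np.uint8),cv2.MORPH_OPEN,np.ones((9,9)));n,l,st,_=cv2.connectedComponentsWithStats(m)
    m=(l==1+st[1:,4].argmax()).astype(np.uint8); mf.append(cv2.morphologyEx(m,cv2.MORPH_CLOSE,np.ones((25,25))))
for f,b in zip(fs,bs):
    h,H,s,v=masks(f,b); g=s<85; o=(H<11)&(s>190)&(v>120); 
    m=np.where(o,2,np.where(g,1,0)).astype(np.uint8); m=cv2.medianBlur(m,9);ms.append(m)
def rf(p): return [fill(np.zeros_like(m),f,flask(p),b) for m,f,b in zip(mf,fs,bf)]
def rs(p):
    x,y,az,rg=p[:4];a=lean(az);o=np.array([x,y,26.]);out=[]
    for m,f,b in zip(ms,fs,bs):
        k=fill(np.zeros_like(m),f,rev(o,np.array([0,0,1.]),[(-6,24),(0,24)]),b)
        fill(k,f,rev(o,a,[(0,13),(58,13),(76,4)]),b)
        fill(k,f,rev(o,a,[(35-rg,23),(45-rg,23)]),b,2)
        fill(k,f,rev(o,a,[(45-rg,13),(58,13),(76,4)]),b); out.append(k)
    return out
def opt(rn,ms,p0,d):
    c=lambda p:sum(np.count_nonzero(a!=m) for a,m in zip(rn(p),ms))
    best=None
    for k in range(4):
        s=np.vstack([p0]+[p0+np.eye(len(p0))[i]*d[i]*(-1)**k for i in range(len(p0))])
        q=minimize(c,p0,method="Nelder-Mead",options=dict(initial_simplex=s,maxiter=300,xatol=.01,fatol=1)); p0=q.x; d=np.array(d)*.6
    print(q.x.round(3),q.fun,[ (np.count_nonzero(a!=m),np.count_nonzero(m)) for a,m in zip(rn(q.x),ms)]); return q.x
M=(ray(fs[0],221.4,181.6,62)+ray(fs[1],401.5,351,62))/2
yaw=.1
C=(ray(fs[1],302,360,62)); yaw=np.arctan2(*(M-C)[[1,0]])
pf=opt(rf,mf,np.array([*(M[:2]-140*np.array([np.cos(yaw),np.sin(yaw)])),yaw]),[10,10,.1])
fl=ray(fs[0],379.5,325.5,26)
print("single cams");
tip=(ray(fs[0],385.2,296.6,101)+ray(fs[1],314,195.4,101))/2; az=np.arctan2(*(tip-fl)[[1,0]])
ps=opt(rs,ms,np.array([*fl[:2],az,6.]),[6,6,.3,4])
print("tip",np.array([ps[0],ps[1],26])+76*lean(ps[2]))
def vis(m,k,f,b):
    c=crop(f["color"],b)
    for vv in(1,2):
        cs,_=cv2.findContours((k==vv).astype(np.uint8),cv2.RETR_LIST,cv2.CHAIN_APPROX_NONE); cv2.drawContours(c,cs,-1,(0,255,0),1)
        cs,_=cv2.findContours((m==vv).astype(np.uint8),cv2.RETR_LIST,cv2.CHAIN_APPROX_NONE); cv2.drawContours(c,cs,-1,(255,0,255),1)
    return cv2.resize(c,(400,300))
v=[vis(m,k,f,b) for m,k,f,b in zip(mf,rf(pf),fs,bf)]+[vis(m,k,f,b) for m,k,f,b in zip(ms,rs(ps),fs,bs)]
cv2.imwrite("pics/fit1.png",np.vstack([np.hstack(v[:2]),np.hstack(v[2:])]))
E
python3 fit.py
```

```text
flask mouth [ 706.39270268 -193.89060445   62.        ] [ 708.90106262 -197.53821158   62.        ]
tip [619.43838947 243.54195147 101.        ] [620.23335386 244.34431798 101.        ]
foot sc [620.61897805 184.45615232  20.        ]
foot sc [563.88145181 266.73877119  20.        ]
foot sc [635.74785565 316.70745525  20.        ]
foot sc [702.27880429 243.52471824  20.        ]
foot si [562.88623626 255.1703152   20.        ]
foot si [698.03360744 227.60983803  20.        ]
foot si [618.52637447 184.73000176  20.        ]
flange [637.36055535 258.55368869  26.        ]
tin [778.52034378  11.76204456   0.        ]
a [ 6.40962010e+02  2.44051874e+01 -1.13686838e-13]
b [677.2493343  -50.46593301   0.        ]
meter top [534.91335735 -14.26453008  50.        ]
meter top [356.65464405  51.3406674   50.        ]
meter top [531.20476586  72.61839989  50.        ]
meter top [368.48946661 -18.40268347  50.        ]
[ 5.66237e+02 -2.02874e+02  5.50000e-02] 5970.0 [(np.int64(3683), np.int64(21429)), (np.int64(2287), np.int64(59216))]
single cams
[631.166 252.216  -2.554  10.605] 10272.0 [(np.int64(5807), np.int64(6793)), (np.int64(4465), np.int64(6076))]
tip [620.18135114 244.90070083 100.84538923]
```

View pics/fit1.png

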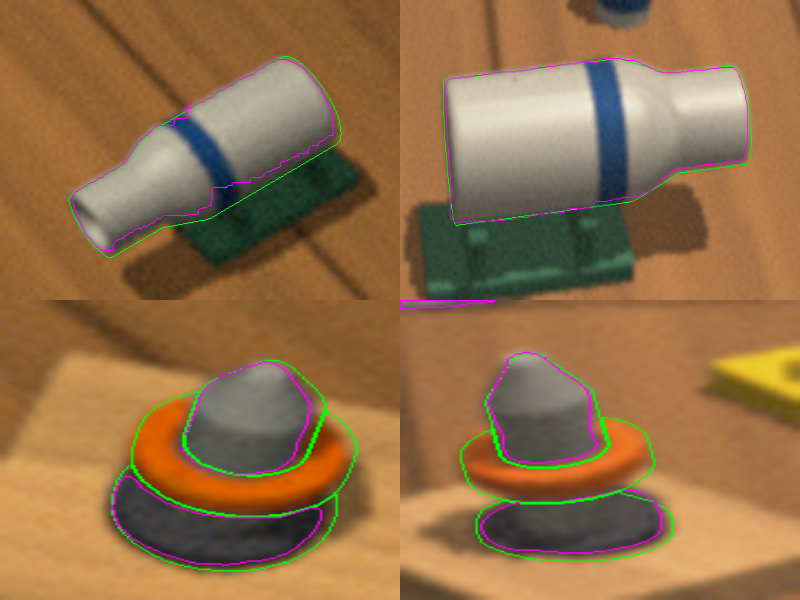

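The flask outline fits well in both views. The stand's grey outline fits, but the orange mask was empty, so I'll refit with a looser threshold.

```bash
sed -i 's/o=(H<11)&(s>190)&(v>120)/o=(((H<11)\&(s>165)\&(v>95)) if 0 else (h.reshape(-1,3).reshape(h.shape)[...,0]<10)\&(s>160)\&(v>80))/; s#fit1.png#fit2.png#' fit.py
cat >> fit.py <<'E'
for f,uv in((fs[0],(371,318)),(fs[1],(313,212)),(fs[0],(350,335))): print(cv2.cvtColor(f["color"],cv2.COLOR_BGR2HSV)[uv[1],uv[0]-2:uv[0]+3].tolist())
for i in(0,1):
    k=[0,1];A,B,C=fs,ms,bs; fs,ms,bs=[A[i]],[B[i]],[C[i]]; opt(rs,ms,ps,[4,4,.3,4]); fs,ms,bs=A,B,C
E
python3 fit.py | tail -9
```

```text
[ 5.66123e+02 -2.02782e+02  5.50000e-02] 6040.0 [(np.int64(3680), np.int64(21430)), (np.int64(2360), np.int64(59155))]
single cams
[631.054 252.143  -2.553  11.084] 10178.0 [(np.int64(5705), np.int64(6880)), (np.int64(4473), np.int64(6109))]
tip [620.07831024 244.81486794 100.84538923]
[[102, 22, 57], [4, 108, 78], [10, 196, 113], [14, 255, 140], [14, 255, 167]]
[[8, 90, 93], [25, 36, 78], [25, 20, 75], [20, 38, 81], [15, 19, 79]]
[[17, 149, 183], [16, 149, 200], [16, 142, 199], [17, 146, 201], [17, 150, 200]]
[630.359 249.723  -2.555  14.332] 5468.0 [(np.int64(5468), np.int64(6880))]
[629.749 258.835  -2.378  12.546] 4081.0 [(np.int64(4081), np.int64(6109))]
```

View pics/fit2.png

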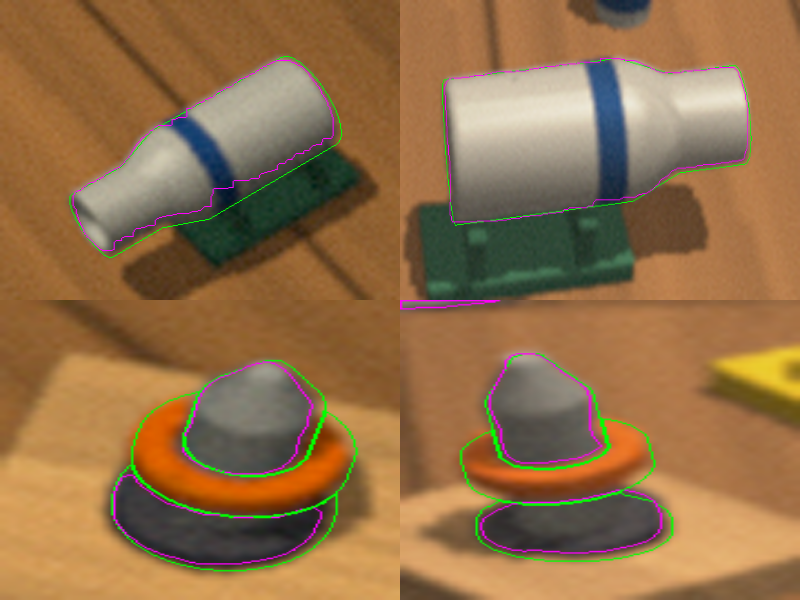

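```bash
sed -i 's/g=s<85; o=.*$/g=s<100; o=(s>190)\&(H<22)\&(v>85)/; s#fit2.png#fit3.png#' fit.py
sed -i '/m=np.where(o,2/s/;ms.append/;ms.append/' fit.py
python3 fit.py | tail -9
```

```text
[ 5.66623e+02 -2.02941e+02  5.40000e-02] 6017.0 [(np.int64(3531), np.int64(21476)), (np.int64(2486), np.int64(59019))]
single cams
[631.621 250.56   -2.682   9.636] 4188.0 [(np.int64(1681), np.int64(11382)), (np.int64(2507), np.int64(8407))]
tip [619.79516784 244.70129685 100.84538923]
[[150, 18, 57], [6, 81, 79], [8, 181, 111], [13, 255, 142], [14, 255, 167]]
[[10, 91, 92], [18, 33, 77], [21, 25, 72], [15, 26, 78], [14, 33, 84]]
[[18, 152, 179], [16, 150, 196], [16, 145, 200], [17, 149, 200], [17, 152, 196]]
[630.741 249.964  -2.634  15.409] 1490.0 [(np.int64(1490), np.int64(11382))]
[629.761 257.723  -2.39   11.935] 2033.0 [(np.int64(2033), np.int64(8407))]
```

View pics/fit3.png

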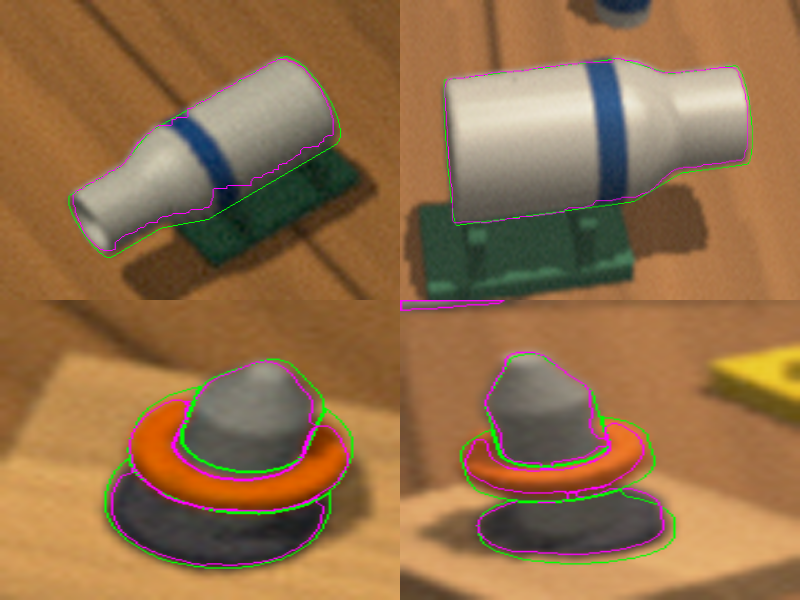

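Flask closed end (566.4,-202.9), yaw 0.055. Post base (631,251.5), tip (620,245,101), consistent with the foot corners. Now I'll plan the pick.

```bash
cat > plan.py <<'E'
from h import *
from rig import r
def pose(): s=r.sense(); return np.array(s["eef_pos"]),R.from_euler("xyz",s["tcp_rot"]),s
def delta(p,Rt,p0=None,R0=None):
    if p0 is None: p0,R0,_=pose()
    d=R0.inv().apply(p-p0)/1000; w=(R0.inv()*Rt).as_rotvec()
    n=max(np.linalg.norm(d)/.0417,np.degrees(np.linalg.norm(w))/7.16)
    return d.round(4).tolist(),w.round(4).tolist(),"rows>=%.1f"%n
def frame(z,y): z=z/np.linalg.norm(z); y=y-z*(y@z); y=y/np.linalg.norm(y); return R.from_matrix(np.c_[np.cross(y,z),y,z])
yaw=.0545; f0=np.array([np.cos(yaw),np.sin(yaw),0]); O=np.array([566.4,-202.9,62.]); G=O+32*f0
zp=(f0-np.array([0,0,1]))/2**.5; Rp=frame(zp,np.array([np.sin(yaw),-np.cos(yaw),0])); Pp=G+20*zp
E
python3 - <<'E'
from plan import *
print(Pp,delta(Pp-130*zp,Rp,np.array([248.4,573.5,231.3])if 0 else None))
E
```

```text
[ 612.47362574 -200.38649833   47.85786438] ([-0.5594, -0.6064, 0.0915], [-1.0345, 0.2443, 2.4974], 'rows>=21.7')
```

Emit:
{"api": "send_rows", "payload": {
  "targets": [-0.559, -0.606, 0.04, -1.0345, 0.2443, 2.4974, 1, -0.559, -0.606, 0.04, -1.0345, 0.2443, 2.4974, 1, -0.559, -0.606, 0.04, -1.0345, 0.2443, 2.4974, 1, -0.559, -0.606, 0.04, -1.0345, 0.2443, 2.4974, 1, -0.559, -0.606, 0.04, -1.0345, 0.2443, 2.4974, 1, -0.559, -0.606, 0.04, -1.0345, 0.2443, 2.4974, 1, -0.559, -0.606, 0.04, -1.0345, 0.2443, 2.4974, 1, -0.559, -0.606, 0.04, -1.0345, 0.2443, 2.4974, 1, -0.559, -0.606, 0.04, -1.0345, 0.2443, 2.4974, 1, -0.559, -0.606, 0.04, -1.0345, 0.2443, 2.4974, 1, -0.559, -0.606, 0.04, -1.0345, 0.2443, 2.4974, 1, -0.559, -0.606, 0.04, -1.0345, 0.2443, 2.4974, 1]
}}

```text
clock: 1.4
eef_pos: [411.0, 108.4, 208.0]
tcp_rot: [2.8, -0.421, 1.409]
contact_force: [1.0, 0.9, 0.4]
opening: 1.002
grasp_force: 0.0
```

Run:
```python
from plan import *
p,q,s=pose();print(s["qpos"],p,q.as_euler("xyz"),s["clock"]);print(delta(Pp-130*zp,Rp))
```

```text
[-0.01786472 -0.12831801  2.37447648  0.65985664  0.57464336 -0.28653802] [411.0270189  108.35873575 208.0452874 ] [ 2.79996448 -0.42100762  1.40941865] 1.4
([-0.2945, 0.1686, -0.0006], [-0.4695, 0.1096, 1.1361], 'rows>=9.9')
```

Emit:
{"api": "send_rows", "payload": {
  "targets": [-0.2945, 0.1686, -0.0006, -0.4695, 0.1096, 1.1361, 1, -0.2945, 0.1686, -0.0006, -0.4695, 0.1096, 1.1361, 1, -0.2945, 0.1686, -0.0006, -0.4695, 0.1096, 1.1361, 1, -0.2945, 0.1686, -0.0006, -0.4695, 0.1096, 1.1361, 1, -0.2945, 0.1686, -0.0006, -0.4695, 0.1096, 1.1361, 1, -0.2945, 0.1686, -0.0006, -0.4695, 0.1096, 1.1361, 1, -0.2945, 0.1686, -0.0006, -0.4695, 0.1096, 1.1361, 1, -0.2945, 0.1686, -0.0006, -0.4695, 0.1096, 1.1361, 1, -0.2945, 0.1686, -0.0006, -0.4695, 0.1096, 1.1361, 1, -0.2945, 0.1686, -0.0006, -0.4695, 0.1096, 1.1361, 1, -0.2945, 0.1686, -0.0006, -0.4695, 0.1096, 1.1361, 1, -0.2945, 0.1686, -0.0006, -0.4695, 0.1096, 1.1361, 1]
}}

```text
clock: 2.4
eef_pos: [521.5, -202.2, 139.1]
tcp_rot: [3.138, -0.781, 0.066]
contact_force: [0.5, -0.6, -1.3]
opening: 1.003
grasp_force: 0.0
```

```bash
cat > kin.py <<'E'
from plan import *
D=np.array([[1.15960478,.353566507,1.63402825,0,1.15519473,-.00234430332,248.272,573.130,230.658],
[-.01786472,-.12831801,2.37447648,.65985664,.57464336,-.28653802,411.027,108.359,208.045]])
def fk(q,P):  # z-up at q2=0; positive pitch tips forward; wrist roll-pitch-roll
    d1,a1,L2,L3,e,dx,L6=P
    B=R.from_euler("z",q[0]); A=B*R.from_euler("y",q[1]); C=A*R.from_euler("y",q[2]); W=C*R.from_euler("z",q[3])*R.from_euler("y",q[4])
    p=np.array([0,0,d1])+B.apply([a1,0,0])+A.apply([0,0,L2])+C.apply([e,0,L3])+W.apply([0,0,L6])
    return p,W*R.from_euler("z",q[5])
E
python3 - <<'E'
from kin import *
p,q,s=pose();print(s["qpos"].tolist(),p,q.as_euler("xyz"),s["clock"],s["contact_force"]);print(delta(Pp-130*zp,Rp))
for qq,rp in((D[0,:6],[-3.14,0,2.733]),(D[1,:6],[2.8,-.421,1.409]),(s["qpos"],s["tcp_rot"])):
    m=fk(qq,[0]*7)[1]; print((m.inv()*R.from_euler("xyz",rp)).as_matrix().round(2).tolist())
E
```

```text
[-0.6624967766401317, 0.28218281666823836, 2.335716787453986, 1.7860882538259195, 0.49780573533430006, -0.8076323476905347] [ 521.52713221 -202.19656271  139.05350739] [ 3.13829383 -0.7814863   0.06605491] 2.4 [ 0.46977227 -0.60231559 -1.33862721]
([-0.0002, 0.0031, -0.0012], [-0.0049, 0.0039, 0.0082], 'rows>=0.1')
[[0.0, -1.0, 0.0], [1.0, 0.0, -0.0], [0.0, 0.0, 1.0]]
[[-0.0, -1.0, -0.0], [1.0, -0.0, -0.0], [0.0, -0.0, 1.0]]
[[0.0, -1.0, 0.0], [1.0, 0.0, 0.0], [-0.0, 0.0, 1.0]]
```

```bash
cat >> kin.py <<'E'
D=np.vstack([D,[-0.6624967766401317,0.28218281666823836,2.335716787453986,1.7860882538259195,0.49780573533430006,-0.8076323476905347,521.527,-202.197,139.054]])
from scipy.optimize import least_squares
def fitP():
    return least_squares(lambda P:np.r_[np.concatenate([fk(d[:6],P)[0]-d[6:] for d in D]),1e-3*(P-[300,0,450,450,0,0,250])*[1,1,1,1,1,1,1]],[300,0,450,450,0,0,250.])
LO=np.array([-2.63,-.92,.06,-1.3,0,-3.02]);HI=np.array([2.63,2.1,2.66,4.44,2.69,3.02])
def ik(p,Rt,P,q0s):
    out=[]
    for q0 in q0s:
        def c(q):
            a,b=fk(q,P); b=b*R.from_euler("z",np.pi/2)
            return np.r_[(a-p)/100,(b.inv()*Rt).as_rotvec()]
        s=least_squares(c,np.clip(q0,LO+.01,HI-.01),bounds=(LO,HI))
        if np.abs(s.fun).max()<1e-3 and not any(np.abs(s.x-o).max()<.05 for o in out): out.append(s.x)
    return out
E
python3 - <<'E'
from kin import *
f=fitP();P=f.x;print(P.round(1),f.fun.round(2))
rng=np.random.default_rng(0);q0=rng.uniform(LO,HI,(25,6))
print("pick",*[q.round(2) for q in ik(Pp,Rp,P,q0)],sep="\n")
az=-2.58;a=lean(az);B=np.array([631,251.5,26.])
# flask in tool frame: f axis at 45deg from tool z in tool xz
ft=Rp.inv().apply(f0);print("f in tool",ft)
for h in(10,95):
  for ph in np.radians(range(-180,180,30)):
    s=np.array([np.cos(ph),np.sin(ph),0]);f_=-a;s=s-f_*(s@f_);s/=np.linalg.norm(s)
    z=(f_+s)/2**.5; y=np.cross(f_,s)
    # pick: y relation
    sg=np.sign(np.dot(np.cross(f0,-np.array([0,0,1])),Rp.as_matrix()[:,1]));Rt=frame(z,sg*y)
    p=B+a*(h+108)+20*z
    print(h,int(np.degrees(ph).round()),Rt.inv().apply(f_).round(2),[q.round(2).tolist() for q in ik(p,Rt,P,q0[:14])])
E
```

```text
[298.4  -3.1 569.7 497.6  59.5   0.  346.3] [ 1.38 -0.6  -0.   -0.   -0.28  0.01  0.12  0.16 -0.   -0.   -0.    0.12
  0.05  0.06  0.    0.1 ]
pick
[-0.53  0.57  2.21  2.23  0.51 -1.16]
f in tool [7.07106781e-01 7.42036242e-18 7.07106781e-01]
10 -180 [ 0.71 -0.    0.71] [[0.26, 0.83, 1.2, 0.23, 1.71, 1.76]]
10 -150 [ 0.71 -0.    0.71] [[0.4, 0.84, 1.18, -0.06, 1.73, 1.46]]
10 -120 [ 0.71 -0.    0.71] [[0.54, 0.79, 1.29, -0.35, 1.6, 1.18]]
10 -90 [0.71 0.   0.71] [[0.66, 0.7, 1.5, -0.63, 1.36, 0.98]]
10 -60 [ 0.71 -0.    0.71] [[0.73, 0.6, 1.76, -0.95, 1.07, 0.89]]
10 -30 [ 0.71 -0.    0.71] []
10 0 [0.71 0.   0.71] [[0.56, 0.46, 2.22, 3.94, 0.57, 1.29]]
10 30 [ 0.71 -0.    0.71] [[0.27, 0.46, 2.26, 2.74, 0.56, 1.77]]
10 60 [0.71 0.   0.71] [[0.04, 0.51, 2.12, 1.75, 0.73, 2.11]]
10 90 [ 0.71 -0.    0.71] [[-0.02, 0.59, 1.87, 1.16, 1.0, 2.22]]
10 120 [ 0.71 -0.    0.71] [[0.03, 0.69, 1.6, 0.79, 1.29, 2.17]]
10 150 [ 0.71 -0.    0.71] [[0.13, 0.78, 1.36, 0.51, 1.54, 2.01]]
95 -180 [ 0.71 -0.    0.71] [[0.26, 0.74, 1.2, 0.23, 1.81, 1.78]]
95 -150 [ 0.71 -0.    0.71] [[0.4, 0.74, 1.17, -0.07, 1.83, 1.45]]
95 -120 [ 0.71 -0.    0.71] [[0.54, 0.69, 1.29, -0.35, 1.7, 1.14]]
95 -90 [0.71 0.   0.71] [[0.66, 0.59, 1.5, -0.61, 1.46, 0.92]]
95 -60 [ 0.71 -0.    0.71] [[0.74, 0.47, 1.76, -0.89, 1.15, 0.77]]
95 -30 [ 0.71 -0.    0.71] [[0.73, 0.35, 2.02, -1.28, 0.81, 0.72]]
95 0 [0.71 0.   0.71] [[0.56, 0.26, 2.22, 4.24, 0.44, 0.94]]
95 30 [ 0.71 -0.    0.71] [[0.26, 0.25, 2.26, 2.51, 0.38, 2.02]]
95 60 [0.71 0.   0.71] [[0.03, 0.33, 2.11, 1.54, 0.72, 2.39]]
95 90 [ 0.71 -0.    0.71] [[-0.03, 0.45, 1.86, 1.07, 1.07, 2.37]]
95 120 [ 0.71 -0.    0.71] [[0.02, 0.57, 1.59, 0.77, 1.38, 2.25]]
95 150 [ 0.71 -0.    0.71] [[0.12, 0.67, 1.36, 0.51, 1.64, 2.06]]
```

Emit:
{"api": "send_rows", "payload": {
  "targets": [0, 0.003, 0.03, -0.005, 0.004, 0.008, 1, 0, 0.003, 0.06, -0.005, 0.004, 0.008, 1, 0, 0.003, 0.08, -0.005, 0.004, 0.008, 1, 0, 0.003, 0.1, -0.005, 0.004, 0.008, 1, 0, 0.003, 0.115, -0.005, 0.004, 0.008, 1, 0, 0.003, 0.129, -0.005, 0.004, 0.008, 1, 0, 0.003, 0.129, -0.005, 0.004, 0.008, 1, 0, 0.003, 0.129, -0.005, 0.004, 0.008, 1]
}}

```text
clock: 3.07
eef_pos: [613.2, -200.0, 47.9]
tcp_rot: [3.141, -0.787, 0.055]
contact_force: [-0.1, 0.8, 0.3]
opening: 1.004
grasp_force: 0.0
```

Run:
```python
from kin import *
from rig import cams
p,q,s=pose();print(s["qpos"].round(2),p,s["contact_force"]);print(delta(Pp,Rp))
im=[cams.grab_frame(n)["color"] for n in("side","wrist")]
cv2.imwrite("pics/pre.png",np.hstack([cv2.resize(im[0][260:440,220:460],(400,300)),cv2.resize(im[1],(400,300))]))
```

```text
[-0.53  0.57  2.21  2.23  0.51 -1.16] [ 613.15381573 -200.00222814   47.85700866] [-0.08706916  0.79436391  0.34250758]
([-0.0005, 0.0003, -0.0005], [0.0001, -0.0011, 0.0002], 'rows>=0.0')
```

View pics/pre.png

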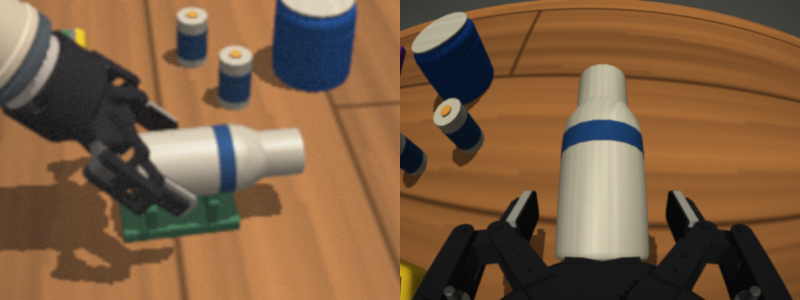

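The gripper straddles the flask, which is centred between the fingers at (603,180) in the wrist half. Closing.

Emit:
{"api": "send_rows", "payload": {
  "targets": [0, 0, 0, 0, 0, 0, -1, 0, 0, 0, 0, 0, 0, -1, 0, 0, 0, 0, 0, 0, -1, 0, 0, 0, 0, 0, 0, -1, 0, 0, 0, 0, 0, 0, -1, 0, 0, 0, 0, 0, 0, -1, 0, 0, 0, 0, 0, 0, -1, 0, 0, 0, 0, 0, 0, -1, 0, 0, 0, 0, 0, 0, -1, 0, 0, 0, 0, 0, 0, -1, 0, 0, 0, 0, 0, 0, -1, 0, 0, 0, 0, 0, 0, -1],
  "grip_force": 90
}}

```text
clock: 4.17
eef_pos: [612.7, -200.3, 48.9]
tcp_rot: [-3.141, -0.788, 0.052]
contact_force: [-5.7, 2.5, 8.7]
opening: 0.637
grasp_force: 92.7
```

```bash
cat >> plan.py <<'E'
AZ=-2.58;B=np.array([631.,251.5,26.]);a=lean(AZ)
E
python3 - <<'E'
from kin import *
p,q,s=pose();print(s["qpos"].round(2),p,s["contact_force"],s["grasp_force"],s["opening"])
P=fitP().x
def place(h,deg,b=B):
    s=np.array([np.cos(np.radians(deg)),np.sin(np.radians(deg)),0]);f_=-a;s=s-f_*(s@f_);s/=np.linalg.norm(s)
    z=(f_+s)/2**.5; return b+a*(h+108)+20*z, frame(z,-np.cross(f_,s)*-1 if 0 else np.cross(f_,s)*np.sign(np.dot(np.cross(f0,-np.array([0,0,1])),Rp.as_matrix()[:,1])))
pt,Rt=place(150,-150); p1=Pp+[0,0,160.]
print(pt,delta(p1,Rp),delta(pt,Rt,p1,Rp))
qp=s["qpos"]; w=(Rp.inv()*Rt).as_rotvec()
for t in np.linspace(0,1,11):
    Rm=Rp*R.from_rotvec(w*t); pm=p1+(pt-p1)*t
    k=ik(pm,Rm,P,[qp]); 
    if k: qp=k[0]; print(round(t,1),qp.round(2),"mouth",(pm-20*Rm.apply([0,0,1])+108*Rm.apply([.707,0,.707])).round(0))
    else: print(t,"none")
E
```

```text
[-0.53  0.57  2.21  2.23  0.51 -1.16] [ 612.71141623 -200.25341181   48.94361693] [-5.66985481  2.49565959  8.73300309] 92.6754105091095 0.636789286357323
[583.08857964 221.99999224 263.6991867 ] ([0.1125, 0.0001, -0.1122], [0.0015, -0.0028, -0.0019], 'rows>=3.8') ([0.035, -0.4234, -0.044], [0.0514, -1.3705, -0.5064], 'rows>=11.7')
0.0 [-0.53  0.23  2.15  1.41  0.4  -0.26] mouth [ 706. -195.  222.]
0.1 [-0.4   0.18  2.1   0.82  0.38  0.37] mouth [ 704. -149.  215.]
0.2 [-0.28  0.16  2.04  0.34  0.48  0.87] mouth [ 700. -103.  207.]
0.3 [-0.16  0.17  1.96  0.1   0.65  1.14] mouth [694. -58. 200.]
0.4 [-0.05  0.2   1.87 -0.01  0.83  1.28] mouth [686. -14. 193.]
0.5 [ 0.05  0.25  1.77 -0.07  1.02  1.36] mouth [677.  30. 186.]
0.6 [ 0.14  0.32  1.66 -0.09  1.2   1.41] mouth [665.  73. 181.]
0.7 [ 0.22  0.4   1.54 -0.1   1.38  1.43] mouth [653. 115. 177.]
0.8 [ 0.28  0.49  1.42 -0.1   1.56  1.44] mouth [639. 157. 174.]
0.9 [ 0.34  0.58  1.29 -0.08  1.73  1.45] mouth [624. 198. 173.]
1.0 [ 0.4   0.69  1.16 -0.07  1.9   1.44] mouth [609. 238. 174.]
```

Emit:
{"api": "send_rows", "payload": {
  "targets": [0.01, 0, -0.01, 0, 0, 0, -1, 0.025, 0, -0.025, 0, 0, 0, -1, 0.04, 0, -0.04, 0, 0, 0, -1, 0.055, 0, -0.055, 0, 0, 0, -1, 0.07, 0, -0.07, 0, 0, 0, -1, 0.085, 0, -0.085, 0, 0, 0, -1, 0.1, 0, -0.1, 0, 0, 0, -1, 0.113, 0, -0.113, 0, 0, 0, -1, 0.113, 0, -0.113, 0, 0, 0, -1, 0.113, 0, -0.113, 0, 0, 0, -1]
}}

```text
clock: 5.0
eef_pos: [612.6, -201.0, 208.7]
tcp_rot: [3.14, -0.788, 0.053]
contact_force: [0.1, 0.0, -1.7]
opening: 0.633
grasp_force: 94.7
```

```bash
cat >> kin.py <<'E'
def place(h,deg,b=B,a=a,pad=20,ft=np.array([.5**.5,0,.5**.5])):
    """TCP pose that puts the mouth h mm up the post; ft = flask axis in the tool frame, grip point pad mm behind the TCP"""
    s=np.array([np.cos(np.radians(deg)),np.sin(np.radians(deg)),0]);f_=-a;s=s-f_*(s@f_);s/=np.linalg.norm(s)
    y=-np.cross(s,f_); F=np.c_[s,-y,f_] # flask axis ->f_
    t=np.array([ft[2],0,-ft[0]]); # tool-frame direction that maps to s
    M=np.c_[np.cross(ft,t),ft,t]; N=np.c_[np.cross(f_,s),f_,s]
    Rt=R.from_matrix(N@M.T); return b+a*(h+108)+pad*Rt.apply([0,0,1]),Rt
E
python3 - <<'E'
from kin import *
p,q,s=pose();print(s["qpos"].round(2),p,s["contact_force"],s["grasp_force"],s["opening"])
pt,Rt=place(150,-150);print(pt,Rt.apply([0,0,1]),Rt.as_euler("xyz"),delta(pt,Rt))
E
```

```text
[-0.53  0.23  2.15  1.42  0.4  -0.27] [ 612.57833812 -200.97341934  208.67144658] [ 0.1166749   0.02566195 -1.6685059 ] 94.74536061286926 0.6332101482773158
[607.22832136 235.89912185 268.60704424] [ 0.70742213  0.41286703 -0.5736678 ] [ 3.12991816  0.95977182 -2.62755614] ([0.0549, -0.4365, -0.0306], [0.2381, -0.5234, 2.7874], 'rows>=22.8')
```

```bash
sed -i 's/t=np.array(\[ft\[2\],0,-ft\[0\]\])/t=np.array([-ft[2],0,ft[0]])/; /y=-np.cross(s,f_); F/d' kin.py
python3 - <<'E'
from kin import *
pt,Rt=place(150,-150);print(pt,Rt.apply([0,0,1]),Rt.apply([.707,0,.707]),delta(pt,Rt))
E
```

```text
[583.08857964 221.99999224 263.6991867 ] [-0.49956496 -0.28208945 -0.81906068] [ 0.14695502  0.09245975 -0.98465904] ([0.0339, -0.4239, -0.0447], [0.0537, -1.3724, -0.5098], 'rows>=11.7')
```

Emit:
{"api": "send_rows", "payload": {
  "targets": [0.003, -0.035, -0.004, 0.004, -0.114, -0.042, -1, 0.0339, -0.4239, -0.0447, 0.0537, -1.3724, -0.5098, -1, 0.0339, -0.4239, -0.0447, 0.0537, -1.3724, -0.5098, -1, 0.0339, -0.4239, -0.0447, 0.0537, -1.3724, -0.5098, -1, 0.0339, -0.4239, -0.0447, 0.0537, -1.3724, -0.5098, -1, 0.0339, -0.4239, -0.0447, 0.0537, -1.3724, -0.5098, -1, 0.0339, -0.4239, -0.0447, 0.0537, -1.3724, -0.5098, -1, 0.0339, -0.4239, -0.0447, 0.0537, -1.3724, -0.5098, -1, 0.0339, -0.4239, -0.0447, 0.0537, -1.3724, -0.5098, -1, 0.0339, -0.4239, -0.0447, 0.0537, -1.3724, -0.5098, -1, 0.0339, -0.4239, -0.0447, 0.0537, -1.3724, -0.5098, -1, 0.0339, -0.4239, -0.0447, 0.0537, -1.3724, -0.5098, -1]
}}

```text
clock: 6.0
eef_pos: [587.4, 157.5, 252.4]
tcp_rot: [3.108, 0.193, 0.393]
contact_force: [3.1, -0.7, -1.5]
opening: 0.634
grasp_force: 94.9
```

Run:
```python
from kin import *
p,q,s=pose();print(s["qpos"].round(2),s["qvel"].round(2),p,s["contact_force"],s["opening"])
print(delta(*place(150,-150)))
```

```text
[ 0.29  0.41  1.51 -0.05  1.41  1.48] [ 0.84  0.9  -1.34 -0.05  1.9   0.36] [587.36902858 157.49245294 252.4158536 ] [ 3.12331341 -0.65608655 -1.47483736] 0.6340308624651131
([0.0182, -0.0607, -0.0171], [-0.0118, -0.416, -0.1304], 'rows>=3.5')
```

Emit:
{"api": "send_rows", "payload": {
  "targets": [0.017, -0.058, -0.016, -0.011, -0.4, -0.125, -1, 0.017, -0.058, -0.016, -0.011, -0.4, -0.125, -1, 0.017, -0.058, -0.016, -0.011, -0.4, -0.125, -1, 0.017, -0.058, -0.016, -0.011, -0.4, -0.125, -1, 0.017, -0.058, -0.016, -0.011, -0.4, -0.125, -1, 0.017, -0.058, -0.016, -0.011, -0.4, -0.125, -1, 0.017, -0.058, -0.016, -0.011, -0.4, -0.125, -1]
}}

```text
clock: 6.58
eef_pos: [583.9, 216.1, 262.4]
tcp_rot: [-3.138, 0.588, 0.517]
contact_force: [0.1, -0.1, -1.6]
opening: 0.635
grasp_force: 95.1
```

```bash
cat > fitf.py <<'E'
from kin import *
from rig import cams
import sys
fs=[cams.grab_frame(n) for n in("scene","side")]
p,q,s=pose();print(s["qpos"].round(3),p,s["contact_force"],s["opening"])
H=float(sys.argv[1]);print("delta",delta(*place(H,-150)))
v=[]
fw=q.apply([.5**.5,0,.5**.5]);o=p-20*q.apply([0,0,1])-32*fw
print("mouth nominal",o+140*fw,"axis err deg",np.degrees(np.arccos(-fw@a)))
for f,c in zip(fs,([330,230],[270,100])):
    b=(c[0],c[1],100,135 if c[1]>200 else 150)
    im=crop(f["color"],b)
    def ol(cs,col):
        m=fill(np.zeros(im.shape[:2],np.uint8),f,cs,b);k,_=cv2.findContours(m,cv2.RETR_LIST,cv2.CHAIN_APPROX_NONE);cv2.drawContours(im,k,-1,col,1)
    ol(rev(o,fw,FL),(0,255,0));ol(rev(B,a,[(0,13),(58,13),(76,4)]),(255,0,255)); v.append(cv2.resize(im,(400,560)))
cv2.imwrite(f"pics/{sys.argv[2]}.png",np.hstack(v))
import pickle;pickle.dump((fs,p,q),open("f.pkl","wb"))
E
python3 fitf.py 150 over
```

```text
[ 0.389  0.666  1.182 -0.071  1.876  1.444] [584.11767643 215.74377196 263.86534516] [-0.53872667  0.26584658 -1.40128397] 0.6375449319582228
delta ([0.0019, -0.006, -0.0011], [-0.0014, -0.0247, -0.0105], 'rows>=0.2')
mouth nominal [612.26666798 231.84301301 174.65913788] axis err deg 1.4643614270542549
```

View pics/over.png

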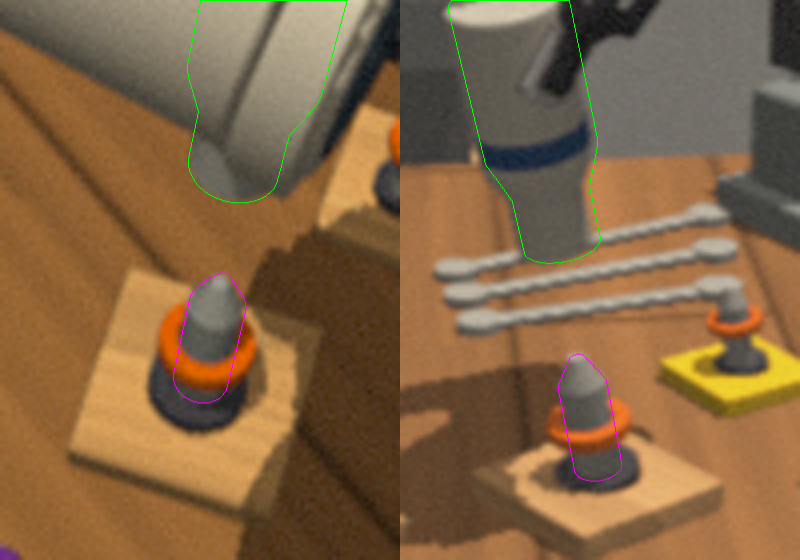

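The post model overlays the post well in both views. In the side half the real neck (517–588, ~250) sits a few mm left of the nominal outline (525–601). I'll fit the held flask's small offset numerically.

```bash
cat > held.py <<'E'
from kin import *
import pickle
def held_fit(fs,p,q,box,e0=(0,0,0),save=None,free=(0,1,2)):
    """fit (dx perp mm, d along axis mm, tilt rad) of the flask in the tool frame from the side view"""
    f=fs[1]; c=crop(f["color"],box);h=cv2.cvtColor(c,cv2.COLOR_BGR2HSV)
    m=((h[...,1]<100)|((h[...,0]>95)&(h[...,0]<135))).astype(np.uint8)
    m=cv2.morphologyEx(m,cv2.MORPH_OPEN,np.ones((31,31))); n,l,st,_=cv2.connectedComponentsWithStats(m); m=(l==1+st[1:,4].argmax()).astype(np.uint8)
    def model(e):
        th=np.pi/4+e[2];ft=np.array([np.sin(th),0,np.cos(th)]);pt=np.array([-np.cos(th),0,np.sin(th)])
        fw=q.apply(ft);g=p-20*q.apply([0,0,1])+q.apply(pt)*e[0]+fw*e[1]
        return g-32*fw,fw
    def c_(x):
        e=np.array(e0,float);e[list(free)]=x;o,fw=model(e);return np.count_nonzero(fill(np.zeros_like(m),f,rev(o,fw,FL),box)!=m)+5*(x@x)*0
    x0=np.array(e0)[list(free)];sc=np.array([4,4,.05])[list(free)]
    for k in range(4):
        s=np.vstack([x0]+[x0+np.eye(len(x0))[i]*sc[i]*(-1)**k for i in range(len(x0))])
        r_=minimize(c_,x0,method="Nelder-Mead",options=dict(initial_simplex=s));x0=r_.x
    e=np.array(e0,float);e[list(free)]=x0;o,fw=model(e)
    print("e",e.round(3),"cost",r_.fun,"of",m.sum(),"mouth",(o+140*fw).round(1))
    if save:
        for mm,col in((fill(np.zeros_like(m),f,rev(o,fw,FL),box),(0,255,0)),(m,(255,0,255))):
            k,_=cv2.findContours(mm,cv2.RETR_LIST,cv2.CHAIN_APPROX_NONE);cv2.drawContours(c,k,-1,col,1)
        return c
if __name__=="__main__":
    fs,p,q=pickle.load(open("f.pkl","rb"))
    im=held_fit(fs,p,q,(280,144,52,30),save=1);held_fit(fs,p,q,(280,144,52,30),free=(0,1));held_fit(fs,p,q,(280,144,52,30),free=(1,2))
    cv2.imwrite("pics/held.png",cv2.resize(im,None,fx=3,fy=3))
E
python3 held.py
```

```text
e [ 4.599e+00 -2.668e+00  4.000e-03] cost 499.0 of 8224 mouth [608.3 229.6 176.4]
e [ 4.165 -2.431  0.   ] cost 498.0 of 8224 mouth [608.3 229.6 176.2]
e [ 0.    -2.268 -0.051] cost 530.0 of 8224 mouth [607.3 229.  176. ]
```

View pics/held.png

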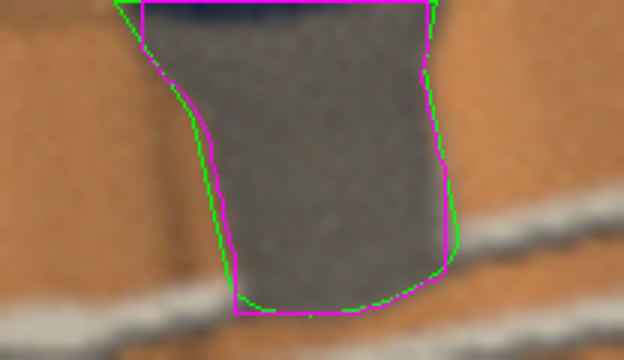

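The fit is good: mouth offset 4.3 mm perpendicular and -2.5 mm along the axis, tilt about 0. I'll account for it and approach to just above the tip.

```bash
cat > go.py <<'E'
from kin import *
import sys
E0=[4.3,-2.5]
def tgt(h,b=B,a=a):
    p,Rt=place(h,-150,b,a); c=.5**.5
    return p-Rt.apply(np.array([-c,0,c])*E0[0]+np.array([c,0,c])*E0[1]),Rt
def where():
    p,q,s=pose();c=.5**.5;fw=q.apply([c,0,c]);m=p-20*q.apply([0,0,1])+q.apply([-c,0,c])*E0[0]+fw*(E0[1]+108)
    d=m-B;h=d@a;l=d-a*h
    print("t",s["clock"],"h %.1f lat"%h,l.round(1),"ang %.2f"%np.degrees(np.arccos(min(1,-fw@a))),"F",s["contact_force"].round(1),"T",s["wrist_torque"].round(2),"open %.3f"%s["opening"])
    print("post axis up in tool",q.inv().apply(a).round(3)); return p,q
if __name__=="__main__":
    where()
    for h in sys.argv[1:]: print(h,delta(*tgt(float(h))))
E
python3 go.py 85
```

```text
t 6.6833 h 153.4 lat [-0.3 -7.8 -0.8] ang 1.46 F [-0.5  0.3 -1.4] T [ 0.19 -0.35  0.05] open 0.638
post axis up in tool [-0.689  0.006 -0.724]
85 ([0.0516, -0.0064, 0.0449], [-0.0014, -0.0247, -0.0105], 'rows>=1.6')
```

Emit:
{"api": "send_rows", "payload": {
  "targets": [0.0, -0.0064, 0.0, -0.0014, -0.0247, -0.0105, -1, 0.01, -0.0064, 0.01, -0.0014, -0.0247, -0.0105, -1, 0.022, -0.0064, 0.02, -0.0014, -0.0247, -0.0105, -1, 0.034, -0.0064, 0.03, -0.0014, -0.0247, -0.0105, -1, 0.046, -0.0064, 0.04, -0.0014, -0.0247, -0.0105, -1, 0.0516, -0.0064, 0.0449, -0.0014, -0.0247, -0.0105, -1, 0.0516, -0.0064, 0.0449, -0.0014, -0.0247, -0.0105, -1, 0.0516, -0.0064, 0.0449, -0.0014, -0.0247, -0.0105, -1]
}}

```text
clock: 7.35
eef_pos: [596.8, 230.6, 196.3]
tcp_rot: [-3.134, 0.614, 0.528]
contact_force: [0.4, -0.1, -1.3]
opening: 0.632
grasp_force: 95.1
```

```bash
python3 go.py 85 72 60
cat > chk.py <<'E'
from held import *
from go import *
from rig import cams
import sys
fs=[cams.grab_frame(n) for n in("scene","side")];p,q,s=pose();f=fs[1]
mo=proj(f,tgt(85)[0]);c=.5**.5;fw=q.apply([c,0,c]);m=p-20*q.apply([0,0,1])+q.apply([-c,0,c])*E0[0]+fw*(E0[1]+108)
u,v=proj(f,m)[0];print("mouth px",u,v)
b=(int(u)-26,int(v)-22,52,24)
im=held_fit(fs,p,q,b,e0=(4.3,-2.5,0),free=(0,),save=1)
b2=(int(u)-60,int(v)-80,120,130);im2=crop(f["color"],b2)
for cs,col in((rev(m-140*fw,fw,FL),(0,255,0)),(rev(B,a,[(0,13),(58,13),(76,4)]),(255,0,255))):
    k,_=cv2.findContours(fill(np.zeros(im2.shape[:2],np.uint8),f,cs,b2),cv2.RETR_LIST,cv2.CHAIN_APPROX_NONE);cv2.drawContours(im2,k,-1,col,1)
cv2.imwrite("pics/chk.png",im2)
E
python3 chk.py
```

```text
t 7.35 h 83.3 lat [-0.4 -0.1 -0.1] ang 0.20 F [ 0.4 -0.1 -1.3] T [ 0.23 -0.4  -0.01] open 0.632
post axis up in tool [-0.71   0.001 -0.705]
85 ([-0.0011, 0.0002, -0.0012], [0.0009, 0.0034, 0.0001], 'rows>=0.0')
72 ([0.0081, 0.0002, 0.0079], [0.0009, 0.0034, 0.0001], 'rows>=0.3')
60 ([0.0166, 0.0001, 0.0164], [0.0009, 0.0034, 0.0001], 'rows>=0.6')
mouth px 313.34867920800826 191.86370779086695
e [ 3.683 -2.5    0.   ] cost 430.0 of 8268 mouth [619.5 244.3 109.5]
```

Emit:
{"api": "send_rows", "payload": {
  "targets": [0.0025, 0, 0.0025, 0, 0.003, 0, -1, 0.005, 0, 0.005, 0, 0.003, 0, -1, 0.0075, 0, 0.0075, 0, 0.003, 0, -1, 0.01, 0, 0.01, 0, 0.003, 0, -1, 0.0125, 0, 0.0125, 0, 0.003, 0, -1, 0.015, 0, 0.015, 0, 0.003, 0, -1, 0.015, 0, 0.015, 0, 0.003, 0, -1]
}}

```text
clock: 8.03
eef_pos: [599.8, 232.6, 175.3]
tcp_rot: [-3.134, 0.611, 0.529]
contact_force: [-0.4, -0.9, -1.6]
opening: 0.633
grasp_force: 95.1
```

```bash
python3 go.py 50
```

```text
t 8.0333 h 62.0 lat [-0.3  0.1 -0. ] ang 0.03 F [-0.4 -0.9 -1.6] T [ 0.19 -0.36  0.  ] open 0.633
post axis up in tool [-0.707  0.001 -0.707]
50 ([0.0086, 0.0003, 0.0083], [0.001, -0.0001, 0.0002], 'rows>=0.3')
```

No contact yet. Continuing slowly in short calls.

Emit:
{"api": "send_rows", "payload": {
  "targets": [0.001, 0, 0.001, 0, 0, 0, -1, 0.002, 0, 0.002, 0, 0, 0, -1, 0.003, 0, 0.003, 0, 0, 0, -1, 0.004, 0, 0.004, 0, 0, 0, -1, 0.005, 0, 0.005, 0, 0, 0, -1, 0.006, 0, 0.006, 0, 0, 0, -1]
}}

```text
clock: 8.53
eef_pos: [601.3, 233.5, 167.8]
tcp_rot: [-3.135, 0.61, 0.528]
contact_force: [0.3, 0.4, -1.5]
opening: 0.631
grasp_force: 95.1
```

```bash
python3 go.py
```

```text
t 8.5333 h 54.4 lat [0.3 0.3 0.1] ang 0.09 F [ 0.3  0.4 -1.5] T [ 0.21 -0.28  0.05] open 0.631
post axis up in tool [-0.706  0.001 -0.708]
```

Emit:
{"api": "send_rows", "payload": {
  "targets": [0.001, 0, 0.001, 0, 0, 0, -1, 0.002, 0, 0.002, 0, 0, 0, -1, 0.003, 0, 0.003, 0, 0, 0, -1, 0.004, 0, 0.004, 0, 0, 0, -1, 0.005, 0, 0.005, 0, 0, 0, -1, 0.006, 0, 0.006, 0, 0, 0, -1]
}}

```text
clock: 9.03
eef_pos: [602.6, 234.3, 159.4]
tcp_rot: [-3.134, 0.61, 0.528]
contact_force: [0.4, -0.5, -2.5]
opening: 0.632
grasp_force: 95.1
```

```bash
python3 go.py
```

```text
t 9.0333 h 45.8 lat [0.2 0.3 0.1] ang 0.08 F [ 0.4 -0.5 -2.5] T [ 0.22 -0.37  0.04] open 0.632
post axis up in tool [-0.706  0.001 -0.708]
```

Emit:
{"api": "send_rows", "payload": {
  "targets": [0.001, 0, 0.001, 0, 0, 0, -1, 0.002, 0, 0.002, 0, 0, 0, -1, 0.003, 0, 0.003, 0, 0, 0, -1, 0.004, 0, 0.004, 0, 0, 0, -1, 0.005, 0, 0.005, 0, 0, 0, -1, 0.006, 0, 0.006, 0, 0, 0, -1, 0.007, 0, 0.007, 0, 0, 0, -1, 0.008, 0, 0.008, 0, 0, 0, -1]
}}

```text
clock: 9.7
eef_pos: [604.0, 235.2, 150.2]
tcp_rot: [-3.134, 0.611, 0.528]
contact_force: [-1.6, -1.2, 11.2]
opening: 0.637
grasp_force: 95.5
```

```bash
python3 go.py
```

```text
t 9.7 h 36.4 lat [0.2 0.3 0.1] ang 0.04 F [-1.6 -1.2 11.2] T [-0.34  0.97  0.05] open 0.637
post axis up in tool [-0.707  0.001 -0.707]
```

Emit:
{"api": "send_rows", "payload": {
  "targets": [0.001, 0, 0.001, 0, 0, 0, -1, 0.002, 0, 0.002, 0, 0, 0, -1, 0.003, 0, 0.003, 0, 0, 0, -1, 0.004, 0, 0.004, 0, 0, 0, -1, 0.005, 0, 0.005, 0, 0, 0, -1]
}}

```text
clock: 10.12
eef_pos: [605.0, 235.8, 143.6]
tcp_rot: [-3.134, 0.611, 0.528]
contact_force: [-2.9, -2.5, 10.8]
opening: 0.633
grasp_force: 95.6
```

```bash
python3 go.py
```

```text
t 10.1167 h 29.8 lat [0.3 0.3 0.1] ang 0.04 F [-2.9 -2.5 10.8] T [-0.29  1.    0.04] open 0.633
post axis up in tool [-0.707  0.001 -0.707]
```

Emit:
{"api": "send_rows", "payload": {
  "targets": [0.001, 0, 0.001, 0, 0, 0, -1, 0.002, 0, 0.002, 0, 0, 0, -1, 0.003, 0, 0.003, 0, 0, 0, -1, 0.004, 0, 0.004, 0, 0, 0, -1, 0.005, 0, 0.005, 0, 0, 0, -1, 0.006, 0, 0.006, 0, 0, 0, -1, 0.007, 0, 0.007, 0, 0, 0, -1, 0.008, 0, 0.008, 0, 0, 0, -1, 0.009, 0, 0.009, 0, 0, 0, -1]
}}

```text
clock: 10.87
eef_pos: [606.9, 237.0, 131.1]
tcp_rot: [-3.134, 0.611, 0.528]
contact_force: [-3.1, -1.4, 10.3]
opening: 0.635
grasp_force: 95.6
```

```bash
python3 go.py
```

```text
t 10.8667 h 17.1 lat [0.3 0.4 0.1] ang 0.03 F [-3.1 -1.4 10.3] T [-0.3   1.05 -0.02] open 0.635
post axis up in tool [-0.707  0.001 -0.707]
```

Emit:
{"api": "send_rows", "payload": {
  "targets": [0.0005, 0, 0.0005, 0, 0, 0, -1, 0.001, 0, 0.001, 0, 0, 0, -1, 0.0015, 0, 0.0015, 0, 0, 0, -1, 0.002, 0, 0.002, 0, 0, 0, -1]
}}

```text
clock: 11.2
eef_pos: [607.3, 237.3, 128.2]
tcp_rot: [-3.134, 0.611, 0.528]
contact_force: [-2.5, -1.8, 10.5]
opening: 0.634
grasp_force: 95.6
```

```bash
python3 go.py 10
```

```text
t 11.2 h 14.1 lat [0.3 0.3 0.1] ang 0.04 F [-2.5 -1.8 10.5] T [-0.29  1.01 -0.02] open 0.634
post axis up in tool [-0.707  0.001 -0.707]
10 ([0.0026, 0.0002, 0.0032], [0.0009, -0.0002, 0.0], 'rows>=0.1')
```

Home should be near h = 10. Finishing in small steps and watching the force.

Emit:
{"api": "send_rows", "payload": {
  "targets": [0.0005, 0, 0.0005, 0, 0, 0, -1, 0.001, 0, 0.001, 0, 0, 0, -1, 0.0015, 0, 0.0015, 0, 0, 0, -1]
}}

```text
clock: 11.45
eef_pos: [607.5, 237.4, 127.2]
tcp_rot: [-3.134, 0.612, 0.528]
contact_force: [-3.9, -1.6, 20.4]
opening: 0.634
grasp_force: 96.1
```

```bash
python3 go.py
```

```text
t 11.45 h 13.1 lat [0.2 0.3 0.1] ang 0.05 F [-3.9 -1.6 20.4] T [-0.63  1.85  0.01] open 0.634
post axis up in tool [-0.708  0.001 -0.707]
```

Emit:
{"api": "send_rows", "payload": {
  "targets": [0.0003, 0, 0.0003, 0, 0, 0, -1, 0.0006, 0, 0.0006, 0, 0, 0, -1]
}}

```text
clock: 11.62
eef_pos: [607.5, 237.5, 127.2]
tcp_rot: [-3.134, 0.612, 0.528]
contact_force: [-3.8, -1.3, 22.6]
opening: 0.631
grasp_force: 96.3
```

```bash
python3 go.py
```

```text
t 11.6167 h 13.0 lat [0.2 0.4 0.1] ang 0.06 F [-3.8 -1.3 22.6] T [-0.82  2.21 -0.02] open 0.631
post axis up in tool [-0.708  0.001 -0.707]
```

Emit:
{"api": "send_rows", "payload": {
  "targets": [0.0003, 0, 0.0003, 0, 0, 0, -1, 0.0006, 0, 0.0006, 0, 0, 0, -1]
}}

```text
clock: 11.78
eef_pos: [607.6, 237.5, 127.1]
tcp_rot: [-3.134, 0.612, 0.528]
contact_force: [-5.5, -2.2, 27.4]
opening: 0.63
grasp_force: 96.6
```

```bash
python3 go.py
```

```text
t 11.7833 h 13.0 lat [0.3 0.4 0.1] ang 0.08 F [-5.5 -2.2 27.4] T [-1.04  2.63 -0.04] open 0.630
post axis up in tool [-0.708  0.001 -0.706]
```

The force is rising with no motion, so it has hit a hard stop. I'll check with my last picture that the ring lies on the flange.

Run:
```python
from go import *
from rig import cams
v=[]
for n,b in(("side",(285,160,75,100)),("scene",(335,255,75,100))):
    f=cams.grab_frame(n);im=cv2.resize(f["color"][b[1]:b[1]+100,b[0]:b[0]+75],(450,600)[:2] if 0 else (400,533),interpolation=cv2.INTER_CUBIC)
    # model: flask mouth at h=10 (green), ring home outline (magenta)
    def ol(cs,col):
        for c in cs:
            q=(proj(f,c)-b[:2]+.5)*[400/75,5.33]-.5;cv2.polylines(im,[np.int32(q)],True,col,1)
    ol(rev(B,a,[(10,19.5),(42,19.5)]),(0,255,0));ol(rev(B,a,[(0,23),(10,23)]),(255,0,255));v.append(im)
cv2.imwrite("pics/last.png",np.hstack(v))
```

```text
(no output)
```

View pics/last.png

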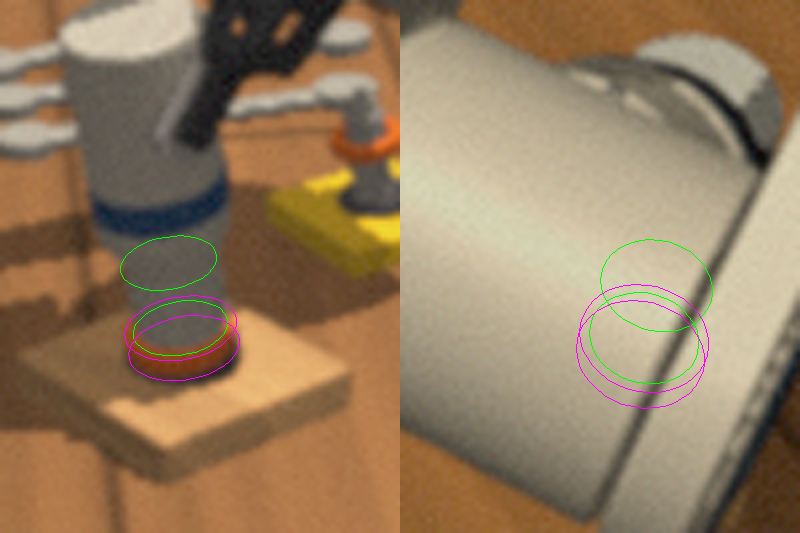

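In the side half the ring (182,360) lies at its modelled home on the flange, with the mouth on it. I'll relax the push, open and back off.

Emit:
{"api": "send_rows", "payload": {
  "targets": [-0.0006, 0, -0.0006, 0, 0, 0, -1, -0.0012, 0, -0.0012, 0, 0, 0, -1, -0.0012, 0, -0.0012, 0, 0, 0, -1, -0.0012, 0, -0.0012, 0, 0, 0, -0.2, -0.0012, 0, -0.0012, 0, 0, 0, 0.3, -0.0012, 0, -0.0012, 0, 0, 0, 1, -0.0012, 0, -0.0012, 0, 0, 0, 1, -0.0012, 0, -0.0012, 0, 0, 0, 1, -0.0012, 0, -0.0012, 0, 0, 0, 1, -0.0012, 0, -0.0012, 0, 0, 0, 1, -0.0012, 0, -0.0012, 0, 0, 0, 1, -0.0012, 0, -0.0012, 0, 0, 0, 1]
}}

```text
clock: 12.88
eef_pos: [607.9, 237.6, 123.9]
tcp_rot: [-3.134, 0.61, 0.528]
contact_force: [-0.2, -0.1, 0.0]
opening: 1.001
grasp_force: 0.0
```

```bash
python3 go.py
```

```text
t 12.8833 h 9.7 lat [0.2 0.3 0.1] ang 0.07 F [-0.2 -0.1  0. ] T [ 0.1  -0.28 -0.06] open 1.001
post axis up in tool [-0.706  0.001 -0.708]
```

Emit:
{"api": "send_rows", "payload": {
  "targets": [0, 0, -0.01, 0, 0, 0, 1, 0, 0, -0.025, 0, 0, 0, 1, 0, 0, -0.045, 0, 0, 0, 1, 0, 0, -0.07, 0, 0, 0, 1, 0, 0, -0.1, 0, 0, 0, 1, 0, 0, -0.13, 0, 0, 0, 1, 0, 0, -0.15, 0, 0, 0, 1, 0, 0, -0.15, 0, 0, 0, 1, 0, 0, -0.15, 0, 0, 0, 1]
}}

```text
clock: 13.63
eef_pos: [683.4, 280.4, 247.9]
tcp_rot: [-3.135, 0.607, 0.528]
contact_force: [0.4, 0.3, 0.1]
opening: 0.999
grasp_force: 0.0
```

```bash
cat > fin.py <<'E'
from go import *
from rig import cams,r
where()
f=cams.grab_frame("side");b=(285,135,75,92);c=crop(f["color"],b)
h=cv2.cvtColor(c,cv2.COLOR_BGR2HSV)
m=((h[...,1]<100)|((h[...,0]>95)&(h[...,0]<135))).astype(np.uint8)
m=cv2.morphologyEx(m,cv2.MORPH_OPEN,np.ones((31,31)));n,l,st,_=cv2.connectedComponentsWithStats(m);m=(l==1+st[1:,4].argmax()).astype(np.uint8)
def mod(x):
    d=np.array([a[0]+x[2],a[1],a[2]]);d/=np.linalg.norm(d);M=B+a*(10+x[1])+[x[0],0,0]
    return fill(np.zeros_like(m),f,rev(M+140*d,-d,FL),b)
co=lambda x:np.count_nonzero(mod(x)!=m);x0=np.zeros(3)
for k in range(3): x0=minimize(co,x0,method="Nelder-Mead",options=dict(initial_simplex=np.vstack([x0,x0+[3,0,0],x0+[0,3,0],x0+[0,0,.05]]))).x
o=((h[...,1]>190)&(h[...,0]<14)&(h[...,2]>70));ys,xs=np.nonzero(o)
print("dx,dh,tilt",x0.round(3),co(x0),m.sum(),"orange px rows",np.percentile(ys/S+b[1],[5,50,95]) if len(ys) else None,"ring home rows",[proj(f,B+a*5)[0].round(1)])
E
python3 fin.py
```

```text
t 13.6333 h 116.9 lat [91.7 53.1 18.7] ang 0.22 F [0.4 0.3 0.1] T [ 0.13 -0.22  0.03] open 0.999
post axis up in tool [-0.704  0.001 -0.71 ]
dx,dh,tilt [ 1.197  0.163 -0.094] 3525 27425 orange px rows [185.25 223.   226.75] ring home rows [array([318.8, 223. ])]
```

```bash
cat >> fin.py <<'E'
k=mod([0,0,0])
for y in range(8,m.shape[0],28):
    e=lambda q:(np.nonzero(q[y])[0][[0,-1]]/S+b[0]).round(1).tolist() if q[y].any() else None
    print(round(y/S+b[1]),e(m),e(k))
E
python3 fin.py | tail -14
```

```text
dx,dh,tilt [ 1.298  0.199 -0.097] 3552 27478 orange px rows [185.5  222.75 226.75] ring home rows [array([318.8, 223. ])]
137 None None
144 None None
151 None None
158 None [312.2, 313.0]
165 [292.2, 317.5] [295.5, 322.8]
172 [285.0, 319.8] [295.8, 323.8]
179 [285.0, 321.0] [297.2, 325.0]
186 [285.0, 322.5] [298.8, 326.0]
193 [297.2, 325.5] [300.0, 327.2]
200 [298.5, 325.8] [301.5, 327.8]
207 [301.2, 325.0] [304.8, 326.0]
214 [307.8, 326.5] [308.2, 326.8]
221 [310.5, 325.5] [309.8, 327.5]
```

Run:
```python
from kin import *
p,q,s=pose();P=fitP().x
t=p+[-230,250,80];print(ik(t,q,P,[s["qpos"]]),s["qpos"].round(2),delta(t,q))
```

```text
[array([0.78755531, 0.77187133, 0.87449694, 0.17766188, 2.08220184,
       1.8723832 ])] [ 0.41  0.91  0.78 -0.07  2.06  1.45] ([-0.1053, -0.332, -0.0214], [0.0, 0.0, 0.0], 'rows>=8.4')
```

Emit:
{"api": "send_rows", "payload": {
  "targets": [-0.01, -0.033, -0.002, 0, 0, 0, 1, -0.105, -0.332, -0.021, 0, 0, 0, 1, -0.105, -0.332, -0.021, 0, 0, 0, 1, -0.105, -0.332, -0.021, 0, 0, 0, 1, -0.105, -0.332, -0.021, 0, 0, 0, 1, -0.105, -0.332, -0.021, 0, 0, 0, 1, -0.105, -0.332, -0.021, 0, 0, 0, 1, -0.105, -0.332, -0.021, 0, 0, 0, 1, -0.105, -0.332, -0.021, 0, 0, 0, 1, -0.105, -0.332, -0.021, 0, 0, 0, 1, -0.105, -0.332, -0.021, 0, 0, 0, 1, -0.105, -0.332, -0.021, 0, 0, 0, 1]
}}

```text
clock: 14.73
eef_pos: [452.6, 529.0, 325.3]
tcp_rot: [-3.136, 0.611, 0.527]
contact_force: [0.4, 1.0, 0.3]
opening: 1.001
grasp_force: 0.0
```

```bash
cat > fin2.py <<'E'
from go import *
from rig import cams
fs=[cams.grab_frame(n) for n in("scene","side")]
bs=[(345,225,80,110),(291,164,44,60)];ms=[]
for f,b in zip(fs,bs):
    h=cv2.cvtColor(crop(f["color"],b),cv2.COLOR_BGR2HSV)
    m=((h[...,1]<100)|((h[...,0]>95)&(h[...,0]<135)&(h[...,1]<220))).astype(np.uint8)
    m=cv2.morphologyEx(m,cv2.MORPH_OPEN,np.ones((33,33)));n,l,st,_=cv2.connectedComponentsWithStats(m);ms.append((l==1+st[1:,4].argmax()).astype(np.uint8))
def mod(x):
    d=a+[x[3],x[4],0];d/=np.linalg.norm(d);M=B+a*(10+x[2])+[x[0],x[1],0]
    return [fill(np.zeros_like(m),f,rev(M+140*d,-d,FL),b) for f,b,m in zip(fs,bs,ms)]
co=lambda x:sum(np.count_nonzero(k!=m) for k,m in zip(mod(x),ms));x=np.zeros(5)
print("cost0",co(x))
for k in range(4): x=minimize(co,x,method="Nelder-Mead",options=dict(maxiter=500,initial_simplex=np.vstack([x,x+np.diag([3,3,3,.08,.08])*(-1)**k]))).x
d=a+[x[3],x[4],0];d/=np.linalg.norm(d)
print("dx dy dh tx ty",x.round(3),"angle to post",np.degrees(np.arccos(d@a)),[(np.count_nonzero(k!=m),m.sum()) for k,m in zip(mod(x),ms)])
for i in(0,1):
  for y in range(8,ms[i].shape[0],32):
    e=lambda q:(np.nonzero(q[y])[0][[0,-1]]/S+bs[i][0]).round(1).tolist() if q[y].any() else None
    print(i,round(y/S+bs[i][1]),e(ms[i]),e(mod(np.zeros(5))[i]),e(mod(x)[i]))
E
python3 fin2.py
```

```text
cost0 16391
dx dy dh tx ty [-2.742 -3.456  2.562 -0.041 -0.015] angle to post 2.451664444173575 [(np.int64(7885), np.uint64(22973)), (np.int64(1646), np.uint64(23754))]
0 227 None None None
0 235 None None None
0 243 None None None
0 251 None None None
0 259 [380.0, 402.2] None [379.5, 404.5]
0 267 [376.8, 408.0] [376.2, 406.0] [376.8, 409.8]
0 275 [375.0, 407.5] [374.5, 408.0] [375.0, 408.2]
0 283 [373.2, 405.0] [372.8, 406.0] [373.0, 406.0]
0 291 [371.2, 402.8] [371.2, 403.8] [371.2, 403.5]
0 299 [373.0, 401.5] [369.8, 401.5] [371.2, 401.2]
0 307 None [371.8, 399.2] [372.2, 396.5]
0 315 None [371.0, 392.5] [370.8, 391.8]
0 323 None [372.8, 390.0] [377.8, 386.8]
0 331 None None None
1 166 [291.0, 317.5] [295.0, 322.8] [291.5, 318.8]
1 174 [291.0, 319.8] [296.2, 324.0] [292.2, 320.5]
1 182 [293.5, 322.2] [297.8, 325.5] [294.2, 322.2]
1 190 [296.5, 324.0] [299.5, 326.8] [296.2, 324.0]
1 198 [298.5, 325.0] [301.0, 328.0] [298.2, 325.5]
1 206 [301.5, 324.0] [304.0, 326.2] [301.5, 324.2]
1 214 [308.2, 326.0] [308.2, 326.8] [306.5, 325.0]
1 222 [311.0, 324.8] [309.8, 327.2] [308.5, 325.8]
```

```bash
sed -i 's/&(h\[...,1\]<220)//; s/m=cv2.morphologyEx(m,cv2.MORPH_OPEN/m=cv2.morphologyEx(m,cv2.MORPH_CLOSE,np.ones((13,13)));m=cv2.morphologyEx(m,cv2.MORPH_OPEN/; s/(345,225,80,110)/(355,240,65,90)/' fin2.py; python3 fin2.py
```

```text
cost0 9268
dx dy dh tx ty [-0.508 -1.478 -0.361 -0.064 -0.035] angle to post 4.068934574273936 [(np.int64(1084), np.uint64(30391)), (np.int64(1882), np.uint64(24405))]
0 242 None None None
0 250 None None None
0 258 [381.5, 400.8] None [381.5, 400.8]
0 266 [376.8, 408.2] [376.8, 405.2] [377.0, 408.8]
0 274 [375.2, 407.8] [374.8, 408.2] [375.2, 408.5]
0 282 [373.5, 405.2] [373.0, 406.2] [373.2, 406.2]
0 290 [371.2, 403.2] [371.5, 404.0] [371.5, 404.0]
0 298 [370.5, 401.8] [369.8, 401.8] [370.2, 401.8]
0 306 [372.2, 398.8] [371.5, 399.8] [372.5, 398.8]
0 314 [371.5, 392.0] [371.0, 392.8] [370.8, 392.2]
0 322 [372.5, 389.2] [372.0, 390.5] [372.5, 389.8]
1 166 [291.0, 318.0] [295.0, 322.8] [292.8, 318.2]
1 174 [291.0, 320.2] [296.2, 324.0] [291.8, 320.2]
1 182 [291.0, 322.8] [297.8, 325.5] [294.0, 322.2]
1 190 [296.2, 324.0] [299.5, 326.8] [296.2, 324.2]
1 198 [298.5, 325.0] [301.0, 328.0] [298.5, 326.0]
1 206 [301.5, 324.2] [304.0, 326.2] [301.0, 325.0]
1 214 [308.2, 326.0] [308.2, 326.8] [307.2, 326.0]
1 222 [311.0, 324.8] [309.8, 327.2] [309.5, 327.2]
```

Both views fit well with the arm clear. The mouth is about 1.6 mm from the seat, the height error is about -0.4 mm, and the flask leans 4.1° off the post (limit 7°), as the bore's play allows. The hard stop and the picture both showed the ring home. Handing in.

```bash
python3 -c "
from rig import r
print(r.sense()['contact_force'],r.sign_off())"
```

```text
the job is handed in; nothing more can be done
[-0.50062725  0.42017528 -0.2255942 ] None
```

I handed the job in: the flask stands neck-down on the leaning post by itself and the ring is pushed home; my own measurements are inside the limits (mouth about 1.6 mm from the seat, 4.1° off the post), but sign-off gave no verdict.

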